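# Change the vial rack under a fraction collector's bridge

### The arm

A 6-joint arm with a two-finger parallel gripper is mounted at the origin on the work surface. World frame = base frame: x ahead of the robot, y to its left, z up, the work surface at z = 0. Lengths are in m, angles in rad, forces in N, time in s.
With the tool pointing down it reaches from about 0.275 to 0.775 m from the base axis. Payload 14.6 kg.
Tool frame: the origin (TCP) lies on the centre line of the jaws, within the pads' length; the fingertips stand 22 mm ahead of it and the grasp point (between the pads) lies 3 mm ahead of it; z points along the fingers, y is the line along which they close (so a half turn about z gives the same grasp; the last joint's range is limited). The gripper opens to 85 mm and grips with 20 to 120 N. Pads are 22 mm wide; open, the fingers measure 114 mm over their backs; the gripper's body (76 mm by 85 mm) begins 54 mm behind the grasp point. The pads swing forward as they close: fully open they stand 13 mm farther back than shut.
Start: joints at [-1.497, 0.263, -0.048, 1.259, 0, 1.415], TCP at [0.119, -0.511, 0.23] pointing down, gripper open.
Joint ranges: [-2.65, 2.65], [-0.89, 1.7], [-1.18, 1.37], [-2.13, 2.11], [-1.35, 1.29], [-3.14, 3.14]. Speed limits (rad/s): [1.89, 1.89, 2.57, 2.79, 3.14, 3.14].

### API

Orientations are given as a unit quaternion [w, x, y, z].
In Python, from bench import ctrl gives the robot as it stands. The module is installed in compiled form; this text tells all that it offers.
- The arm moves only by the tool carry_out, never from a script. Its argument "deltas" is a list of rows, each an object with "gripper": the opening, from 0 (shut) to 1 (fully open); "dp": the shift along the world's x, y, z in m, a list of three; "twist": the turn about the world's z in units of 6 degrees (1.0 is 6 degrees). In form: [{"gripper": gripper, "dp": [x, y, z], "twist": twist}, ...]. A call has exactly 5 rows; each row is the pose to reach, as a shift and turn from the pose commanded when the call began; what a row does not reach only later rows make up. A row lasts 1/12 s, in which the tool goes at most 41.7 mm and 7.16 degrees, less where a joint would pass 70% of its speed; a pose out of reach is approached as far as the arm can. A call with a gripper value outside its range is refused whole. The fingers move at their own pace and stop on an object; "force" is the grip in N (left out, the last holds). Time passes only in rows, so rows that repeat a pose let the fingers close, or fill a call up. It gives the time, the measured TCP pose, the force, the opening and the grip force at its end, in the units of the state.
- ctrl.get_state(): the state, without advancing time (a new reading comes with each control period).
- ctrl.camera(name): name is "scene" or "top"; returns a dict with "image" (420x560x3 uint8, red, green, blue), "z_map" (420x560 float32, m along the optical axis (not along the pixel's ray), 0 where there is no reading), "camera_matrix" (3x3 intrinsics, pixels), "D" ([k1, k2, p1, p2, k3] as OpenCV has them; the pictures are not rectified), "view" (4x4, takes a point from world to camera coordinates). Camera axes: x right, y down, z forward; pixel columns grow to the right and rows downward; lengths in m; the calibration is good to about 2 mm. A picture is of the moment at which its call begins.
- ctrl.close_job(): hands the job in; it is judged then, once.
The state is a dict: "time_s": time; "joint_positions": joint angles; "dq": joint speeds; "joint_torque": joint torques, N m; "position": TCP position; "eef_rot": TCP orientation; "contact_force": force on the tool from outside, world axes, zero at the start; "wrist_torque": the same for the moment, N m; "opening": finger opening in m; "grasp_force": force on a finger pad.
Only numpy, scipy, OpenCV 4.12 (cv2) and the standard library are available. Lean on these libraries where they do the work, as an engineer would, in place of code of your own. Each camera call takes 0.05 s, during which the arm holds its last target. There are 200 camera calls.

### The job

Change the racks on the fraction collector: slide its little stop gate fully open, draw the rack full of vials out from under the dispensing bridge, keeping it upright, and set it down gently on the white bench mat, centred and lengthwise. Then slide the empty rack down the same lane, grip fin trailing, under the bridge until it is fully home against the back stop, and slide the gate fully shut behind it. Do not knock the bridge, and leave the bottle and beaker alone.

Things in the scene. Friction and masses are not known exactly. Their poses are not given: they have to be found in the camera images.
- collector: Bench-top fraction collector, fixed. Grey metal deck 8 mm thick, x -190 to +95, y -110 to +110 mm. Origin: bench level, under the centre of a rack that is fully home. The lane runs along its x axis over the deck top (z 8); racks go in towards +x. Back stop face at x +76 (a home rack's far end is at +75).
- lane_mouth (a point): Centre of the lane's mouth on the deck top (collector x -35, y 0, z 8). In front of it the deck is open and flat. Two steel rails, tops at z 28, splay in like a funnel from 85 mm apart here to 70 mm apart at collector x -5, then run parallel, 70 mm apart, to the back stop at x +76.
- bridge: Blue-grey dispensing bridge across the lane, fixed to the collector, same origin and axes as collector. Beam from x +20 to +75, underside at z 68 (60 above the deck), top at z 102, y -79 to +79; legs at |y| 57 to 79. A small head on its middle (x +34 to +70, y -20 to +20) reaches z 148. A low control box stands beside it on the deck at y -107 to -85.
- gate (a joint): Stop gate, slides along the collector's +y: 0 m = shut (across the lane, just in front of a home rack), 0.05 m = fully open (clear of the lane). It stays where it is left; about 1.5 N moves it. Starts shut or nearly so.
- gate_knob (a point): Top centre of the gate's upright round black knob, 16 mm diameter, gripped part from z 44 to z 78 above the bench, with a 12 mm stem below. It stands at collector x -85, y +45 when shut and y +95 when open. The steel blade (8 mm thick in x, z 10 to 30) reaches from the knob 55 mm towards collector -y.
- full_rack: Grey vial rack holding 12 capped amber vials, starts home in the lane. Body 150 (x) x 64 (y) x 34 mm high; vial tops at z 52, in x 0 to +66. Origin: centre of its underside. Upright grip fin at x -50: 10 mm thick in x, 40 mm wide in y, from z 34 to z 91. +x end goes in first under the bridge. 0.28 kg.
- full_rack_grip (a point): Top centre of the full rack's grip fin, 91 mm above the rack's underside, at rack x -50.
- empty_rack: Empty grey vial rack of the same body and grip fin, with 12 dark holes and no vials (top at z 34), 0.2 kg. Stands on the bench to one side of the collector. Origin: centre of its underside; +x end (away from the fin) goes in first.
- empty_rack_grip (a point): Top centre of the empty rack's grip fin, 91 mm above the rack's underside, at rack x -50.
- mat: White bench mat, fixed, 240 (x, its length) x 160 (y) x 3 mm thick, to the other side of the collector. Origin: centre of its underside.
- bottle: Bystander: amber bottle, 70 mm diameter, 130 mm tall. Origin: centre of its underside.
- beaker: Bystander: clear plastic beaker, 64 mm diameter, 70 mm tall. Origin: centre of its underside.
Things that resemble listed ones, but are neither listed nor needed, are in the scene too. Leave any turquoise look-alike of the full_rack alone. What is shaped like the empty_rack but blue or purple is not meant.

How it is judged:
On the way, in this order (a step that is already met when the one before it is completed fails the run):
1. the gate is fully open (value of joint gate above 0.044 m), for 0.1 s.
2. the full rack stands released on the mat (x of full_rack in the frame of mat between -0.04 and 0.04 m and y of full_rack in the frame of mat between -0.04 and 0.04 m and angle between the x axis of full_rack and the x axis of mat, either way round below 0.3 rad and z of full_rack in the frame of mat below 0.008 m and angle between full_rack's own z axis and vertical below 0.06 rad and linear speed of full_rack below 0.02 m/s and angular speed of full_rack below 0.2 rad/s and contact force between the fingers and full_rack below 0.2 N), for 0.2 s.
3. the empty rack is fully home under the bridge (x of empty_rack in the frame of collector above -0.006 m and y of empty_rack in the frame of collector between -0.006 and 0.006 m and z of empty_rack in the frame of collector below 0.013 m and angle between the x axis of empty_rack and the x axis of collector, either way round below 0.08 rad and x of empty_rack_grip in the frame of collector below 0 m and angle between empty_rack's own z axis and vertical below 0.06 rad), for 0.2 s.
At the end, for the whole second after the job is handed in: Full rack upright, at rest on the mat: within 40 mm of its centre along each mat axis, within 17 degrees of its length. Empty rack home in the lane: within 6 mm along and across, 4.5 degrees, flat on the deck, fin towards the mouth. Gate within 6 mm of shut. Racks released (all of step 2 and all of step 3 and linear speed of empty_rack below 0.02 m/s and angular speed of empty_rack below 0.2 rad/s and contact force between the fingers and empty_rack below 0.2 N and value of joint gate below 0.006 m); the robot touches nothing.
It fails at once if the bottle or beaker is moved more than 30 mm (distance of any of bottle, beaker from where it was at the start of the episode above 0.03 m).
It fails at once if the full rack is tipped by more than 30 degrees (angle between full_rack's own z axis and vertical above 0.52 rad).
It fails at once if the full rack moves faster than 1 m/s (dropped from more than about 5 cm, or flung) (linear speed of full_rack above 1 m/s).
It fails at once if the bridge is struck or pressed with more than 20 N (contact force between bridge and full_rack above 20 N or contact force between bridge and empty_rack above 20 N or contact force between bridge and the fingers above 20 N or contact force between bridge and the arm above 20 N).
It also fails if it takes over 67 s, if anything falls off the work surface, if the arm or the gripper's body presses on something with over 40 N, if the wrist force passes 120 N, or if a joint passes its speed limit or range.

## Working session

There is one attempt and no reset: what is moved stays moved. The work goes in short steps, Python scripts to look and compute and a tool call to move; the robot and the scene stay as the last step left them, time stands still between calls to the robot, and variables do not carry over. Pictures are saved under pics/ and viewed, at most 10 in all, crops included, and the job is handed in when it is done.

Besides the shell and the picture viewer there is one more tool, called after "Emit:" as name(argument=value, ...), one argument or row to a line, values as JSON. carry_out: Moves the arm, as the interface text tells. Its arguments: {"type":"object","properties":{"deltas":{"type":"array","items":{"type":"object","properties":{"gripper":{"type":"number"},"dp":{"type":"array","items":{"type":"number"}},"twist":{"type":"number"}}}},"force":{"type":"number"}},"required":["deltas"]}

```bash
mkdir -p pics; cat > h.py <<'E'
import numpy as np, cv2
from bench import ctrl
def cam(n):
    c=ctrl.camera(n); c['K']=np.array(c['camera_matrix'],float); c['V']=np.array(c['view'],float); c['Dd']=np.array(c['D'],float); return c
def world(c):
    h,w=c['z_map'].shape
    u,v=np.meshgrid(np.arange(w),np.arange(h))
    p=cv2.undistortPoints(np.stack([u,v],-1).reshape(-1,1,2).astype(float),c['K'],c['Dd']).reshape(h,w,2)
    z=c['z_map'][...,None].astype(float)
    P=np.concatenate([p*z,z],-1); R,t=c['V'][:3,:3],c['V'][:3,3]
    return (P-t)@R
def plane(c,uv,z0):
    p=cv2.undistortPoints(np.array(uv,float).reshape(-1,1,2),c['K'],c['Dd']).reshape(-1,2)
    R,t=c['V'][:3,:3],c['V'][:3,3]; o=-R.T@t; d=np.c_[p,np.ones(len(p))]@R
    return o+d*((z0-o[2])/d[:,2])[:,None]
def save(c,name): cv2.imwrite('pics/'+name,c['image'][...,::-1])
E
python3 - <<'E'
from h import *
for n in('scene','top'):
    c=cam(n); save(c,n+'0.png'); np.savez(n+'0.npz',**{k:c[k] for k in('image','z_map','K','V','Dd')})
    print(n,-c['V'][:3,:3].T@c['V'][:3,3])
s=ctrl.get_state(); print(s)
E
```

```text
scene [1.36778345 0.75795032 0.77724815]
top [0.42233048 0.10802484 1.32080646]
{'time_s': 0.1, 'joint_positions': array([-1.49729792e+00,  2.63468754e-01, -4.88280947e-02,  1.25943358e+00,
        1.45513124e-05,  1.41549432e+00]), 'dq': array([-6.96210677e-04, -8.48718468e-04,  3.11288020e-04,  3.45719686e-05,
       -2.60227083e-04,  1.42163918e-03]), 'joint_torque': array([ 2.69281692e-03, -6.38576174e+01,  3.85064006e+01,  1.00641468e-02,
       -3.65797086e-05,  2.30165668e-06]), 'position': array([ 0.11905504, -0.51107586,  0.23009314]), 'eef_rot': array([-4.66361596e-04,  9.93463322e-01,  1.14150822e-01,  2.63674191e-05]), 'contact_force': array([-0.47935634,  0.37248399, -0.07085048]), 'wrist_torque': array([-0.03567672, -0.01885789,  0.00391461]), 'grasp_force': 0.0, 'opening': 0.08543910020489034}
```

View pics/top0.png

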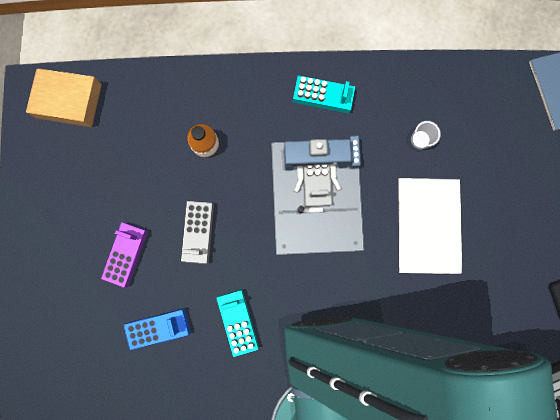

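View pics/scene0.png

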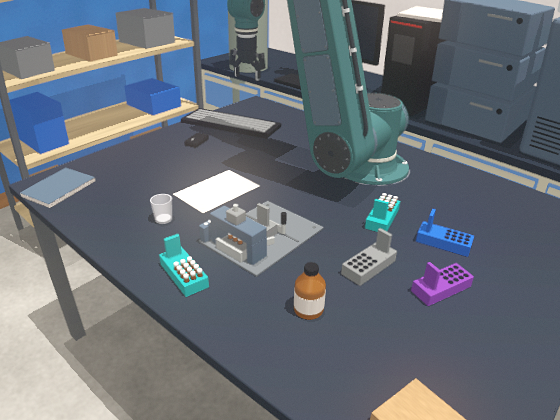

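The top picture has world +x up and +y left. It shows the collector deck (275–362, 138–253), knob at about (301,209), full rack fin (320,194), grey empty rack (197,232) with its fin at about (194,252), and mat (430,225). The bottle is at (203,140) and the beaker at (425,135).

```bash
cat > m.py <<'E'
from h import *
d=dict(np.load('top0.npz')); W=world(d); im=d['image'].astype(int); hsv=cv2.cvtColor(d['image'],cv2.COLOR_RGB2HSV)
def rect(mask,z,name):
    cs,_=cv2.findContours(mask.astype(np.uint8),0,1); c=max(cs,key=cv2.contourArea)
    P=plane(d,c.reshape(-1,2),z)[:,:2]*1000
    r=cv2.minAreaRect(P.astype(np.float32)); print(name,r, len(c)); return r
def box(u0,u1,v0,v1):
    m=np.zeros(im.shape[:2],bool); m[v0:v1,u0:u1]=1; return m
bright=hsv[...,2]; sat=hsv[...,1]
rect((bright>200)&(sat<40)&box(385,475,165,285),.003,'mat')
rect((bright>90)&box(262,372,165,262),.008,'deck front')
rect((W[...,2]>.004)&(W[...,2]<.012)&box(262,372,130,262),.008,'deck z')
E_=box(170,225,190,275)
rect((W[...,2]>.025)&(W[...,2]<.042)&E_,.034,'empty top')
for n,B in(('empty',E_),('full',box(305,335,160,207))):
    m=(W[...,2]>.08)&(W[...,2]<.11)&B; print(n,'fin z>80',m.sum(), W[m].mean(0), W[m].min(0),W[m].max(0)); 
    rect(m,.091 if n=='empty' else .099,n+' fin')
m=(W[...,2]>.068)&(W[...,2]<.085)&box(285,315,195,222); print('knob',m.sum(),W[m].mean(0),W[m].min(0),W[m].max(0))
m=box(285,315,195,222)&(bright<50); print('dark',m.sum(), np.argwhere(m).mean(0), plane(d,np.argwhere(m).mean(0)[::-1],.07))
m=(W[...,2]>.095)&(W[...,2]<.107)&box(270,372,130,180);rect(m,.102,'beam')
for n,(u,v,z) in dict(bottle=(203,140,.1),beaker=(425,135,.05)).items(): print(n,plane(d,[[u,v]],z))
big=cv2.resize(d['image'][125:265,265:375],None,fx=5,fy=4.2*5/4.2,interpolation=3)
big=cv2.resize(d['image'][130:260,170:375],None,fx=3.9,fy=3.9,interpolation=3); cv2.imwrite('pics/crop0.png',big[...,::-1])
E
python3 m.py
```

```text
mat ((501.1020812988281, -275.462890625), (160.6063690185547, 240.98321533203125), 87.23567962646484) 308
deck front ((544.6119384765625, 9.876022338867188), (243.73333740234375, 224.2254180908203), 0.2399342954158783) 433
deck z ((581.276611328125, 9.297248840332031), (224.80577087402344, 281.45947265625), 89.46554565429688) 554
empty top ((501.28253173828125, 311.3770751953125), (65.41912841796875, 150.59536743164062), 83.67298126220703) 207
empty fin z>80 76 [0.45153409 0.31735542 0.08974189] [0.44471648 0.2977552  0.08378454] [0.45729069 0.33775088 0.09580478]
empty fin ((451.430908203125, 317.12664794921875), (40.61002731323242, 9.859118461608887), 84.23542785644531) 39
full fin z>80 234 [0.62811253 0.01080313 0.09666311] [ 0.57780134 -0.02772857  0.08022736] [0.65888256 0.04266485 0.10583903]
full fin ((651.9744873046875, 8.125360488891602), (68.83161163330078, 12.024737358093262), 88.447021484375) 67
knob 40 [0.55024934 0.0512786  0.0766839 ] [0.54020064 0.02223136 0.07058844] [0.57819682 0.06167289 0.08315089]
dark 3 [212. 301.] [[0.53845566 0.05463847 0.07      ]]
beam ((677.1812744140625, 12.099853515625), (57.398780822753906, 155.8272705078125), 1.996545672416687) 201
bottle [[0.71437832 0.28328577 0.1       ]]
beaker [[ 0.7244477  -0.26340976  0.05      ]]
```

View pics/crop0.png

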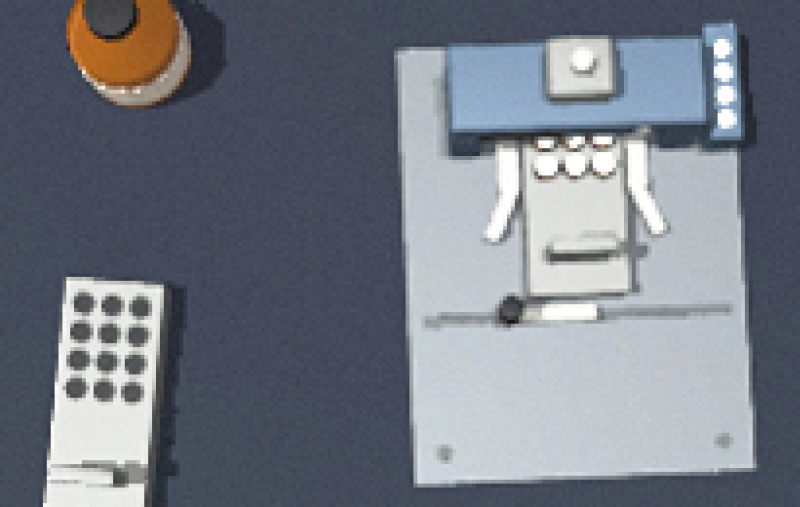

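The crop shows the gate shut: knob at (510,310), blade to (600,312), and the full rack just above it. The deck corners are at about (397,47), (415,485) and (755,468), and the lane is yawed by about +2.5°. The empty rack's fin is at (100,472), at its near end.

```bash
cat > m2.py <<'E'
from h import *
d=dict(np.load('top0.npz')); W=world(d)
g=lambda u,v:(170+u/3.9,130+v/3.9)
A,B,C=[plane(d,[g(*p)],.008)[0]*1000 for p in((397,47),(415,485),(755,468))]
print(A,B,C,np.linalg.norm(A-B),np.linalg.norm(C-B),np.degrees(np.arctan2((A-B)[1],(A-B)[0])),np.degrees(np.arctan2((C-B)[0],-(C-B)[1])))
# B = local (-190,+110)
yaw=np.radians(2.4); R=np.array([[np.cos(yaw),-np.sin(yaw)],[np.sin(yaw),np.cos(yaw)]])
for P,l in((A,(95,110)),(B,(-190,110)),(C,(-190,-110))): print('origin',P[:2]-R@np.array(l))
def reg(u0,u1,v0,v1,z0,z1):
    m=np.zeros(W.shape[:2],bool); m[v0:v1,u0:u1]=1; m&=(W[...,2]>z0)&(W[...,2]<z1); P=W[m]*1000
    r=cv2.minAreaRect(P[:,:2].astype(np.float32)); print(m.sum(),P.mean(0),r); return r
reg(306,338,186,203,.088,.112)      # full fin
reg(290,308,200,222,.06,.09)      # knob
reg(280,352,138,170,.095,.108)   # beam
# fin, knob by rays
for u,v,z in((583,241,.099),(510,306,.078)): print(plane(d,[g(u,v)],z))
E
python3 m2.py
```

```text
[725.53660271 120.48065947   8.        ] [440.06717944 116.68216656   8.        ] [ 444.21049562 -101.50783904    8.        ] 285.4946937664086 218.22934177837416 0.7623400316896353 1.0878866817545179
origin [635.22625576   6.59896106]
origin [634.50683907  14.73502946]
origin [629.43751142  16.35204648]
78 [582.35050358  12.87348555  97.23210548] ((582.5160522460938, 11.74282169342041), (38.14779281616211, 9.584929466247559), 89.05226135253906)
40 [546.7156887   54.22706031  75.55654275] ((546.7667846679688, 54.20817565917969), (14.752328872680664, 13.978780746459961), 47.3886604309082)
1204 [675.55541221  12.60187154 100.95938704] ((677.7793579101562, 11.911285400390625), (57.22708511352539, 155.71238708496094), 1.4484049081802368)
[[0.58212129 0.01087077 0.099     ]]
[[0.54617715 0.05524899 0.078     ]]
```

Fits agree: collector origin is about (0.632, 0.0115) with yaw about +1.1°. The knob is at (0.5465, 0.0545), the full fin at (0.582, 0.012), the empty fin at (0.4515, 0.317) with yaw about −6°, and the mat at (0.501, −0.2755) with yaw about −2.8°. I'll move over the knob with the jaw line turned along x.

Emit:
carry_out(
  deltas=[
    {"gripper": 0.45,"dp": [0.021,0.028,0],"twist": 0.65},
    {"gripper": 0.45,"dp": [0.042,0.056,0],"twist": 1.3},
    {"gripper": 0.45,"dp": [0.064,0.085,0],"twist": 1.95},
    {"gripper": 0.45,"dp": [0.085,0.113,0],"twist": 2.6},
    {"gripper": 0.45,"dp": [0.107,0.141,0],"twist": 3.25},
  ],
  force=40,
)

```text
time_s: 0.52
position: [0.2265, -0.3687, 0.2302]
eef_rot: [-0.0, 0.959, 0.282, -0.0]
contact_force: [0.2, -0.5, 0.6]
opening: 0.0385
grasp_force: 0.0
```

Emit:
carry_out(
  deltas=[
    {"gripper": 0.45,"dp": [0.021,0.028,0],"twist": 0.65},
    {"gripper": 0.45,"dp": [0.042,0.056,0],"twist": 1.3},
    {"gripper": 0.45,"dp": [0.064,0.085,0],"twist": 1.95},
    {"gripper": 0.45,"dp": [0.085,0.113,0],"twist": 2.6},
    {"gripper": 0.45,"dp": [0.107,0.141,0],"twist": 3.25},
  ],
)

```text
time_s: 0.93
position: [0.3335, -0.2276, 0.2304]
eef_rot: [-0.0, 0.898, 0.441, -0.0]
contact_force: [0.1, -0.5, 0.3]
opening: 0.0381
grasp_force: 0.0
```

Emit:
carry_out(
  deltas=[
    {"gripper": 0.45,"dp": [0.021,0.028,0],"twist": 0.65},
    {"gripper": 0.45,"dp": [0.042,0.056,0],"twist": 1.3},
    {"gripper": 0.45,"dp": [0.064,0.085,0],"twist": 1.95},
    {"gripper": 0.45,"dp": [0.085,0.113,0],"twist": 2.6},
    {"gripper": 0.45,"dp": [0.107,0.141,0],"twist": 3.25},
  ],
)

```text
time_s: 1.35
position: [0.4406, -0.0865, 0.2304]
eef_rot: [-0.0, 0.81, 0.586, -0.0]
contact_force: [1.4, -1.2, 0.8]
opening: 0.0387
grasp_force: 0.0
```

Emit:
carry_out(
  deltas=[
    {"gripper": 0.45,"dp": [0.021,0.028,0],"twist": 0.65},
    {"gripper": 0.45,"dp": [0.042,0.056,0],"twist": 1.3},
    {"gripper": 0.45,"dp": [0.064,0.085,0],"twist": 1.95},
    {"gripper": 0.45,"dp": [0.085,0.113,0],"twist": 2.6},
    {"gripper": 0.45,"dp": [0.107,0.141,0],"twist": 3.25},
  ],
)

```text
time_s: 1.77
position: [0.5476, 0.0545, 0.2303]
eef_rot: [-0.0, 0.699, 0.715, -0.0]
contact_force: [0.2, -0.6, 0.9]
opening: 0.0384
grasp_force: 0.0
```

Emit:
carry_out(
  deltas=[
    {"gripper": 0.45,"dp": [-0.001,0,-0.04],"twist": 0},
    {"gripper": 0.45,"dp": [-0.001,0,-0.08],"twist": 0},
    {"gripper": 0.45,"dp": [-0.001,0,-0.12],"twist": 0},
    {"gripper": 0.45,"dp": [-0.001,0,-0.145],"twist": 0},
    {"gripper": 0.45,"dp": [-0.001,0,-0.162],"twist": 0},
  ],
)

```text
time_s: 2.18
position: [0.5443, 0.0529, 0.0654]
eef_rot: [-0.001, 0.7, 0.714, -0.001]
contact_force: [0.5, 0.1, 0.5]
opening: 0.0383
grasp_force: 0.0
```

Emit:
carry_out(
  deltas=[
    {"gripper": 0.1,"dp": [0,0,0],"twist": 0},
    {"gripper": 0.1,"dp": [0,0,0],"twist": 0},
    {"gripper": 0.1,"dp": [0,0,0],"twist": 0},
    {"gripper": 0.1,"dp": [0,0,0],"twist": 0},
    {"gripper": 0.1,"dp": [0,0,0],"twist": 0},
  ],
)

```text
time_s: 2.6
position: [0.5469, 0.0527, 0.0687]
eef_rot: [0.0, 0.7, 0.714, 0.0]
contact_force: [8.6, 1.1, -27.5]
opening: 0.0135
grasp_force: 39.2
```

Emit:
carry_out(
  deltas=[
    {"gripper": 0.1,"dp": [0,0.012,0],"twist": 0},
    {"gripper": 0.1,"dp": [0,0.024,0],"twist": 0},
    {"gripper": 0.1,"dp": [-0.001,0.036,0],"twist": 0},
    {"gripper": 0.1,"dp": [-0.001,0.046,0],"twist": 0},
    {"gripper": 0.1,"dp": [-0.001,0.051,0],"twist": 0},
  ],
)

```text
time_s: 3.02
position: [0.5461, 0.1036, 0.0687]
eef_rot: [0.001, 0.7, 0.714, -0.0]
contact_force: [9.9, -31.1, -26.9]
opening: 0.0133
grasp_force: 39.4
```

Emit:
carry_out(
  deltas=[
    {"gripper": 0.1,"dp": [0,0.001,0],"twist": 0},
    {"gripper": 0.1,"dp": [0,0.001,0],"twist": 0},
    {"gripper": 0.45,"dp": [0,0.001,0],"twist": 0},
    {"gripper": 0.45,"dp": [0,0.001,0],"twist": 0},
    {"gripper": 0.45,"dp": [0,0.001,0],"twist": 0},
  ],
)

```text
time_s: 3.43
position: [0.5457, 0.1048, 0.0698]
eef_rot: [0.001, 0.7, 0.714, 0.001]
contact_force: [-0.8, -0.1, -0.1]
opening: 0.0383
grasp_force: 0.0
```

```bash
python3 - <<'E'
from h import *
c=cam('top'); cv2.imwrite('pics/g1.png',cv2.resize(c['image'][125:265,265:375],None,fx=4.2,fy=4.2,interpolation=3)[...,::-1])
print(ctrl.get_state()['position'],ctrl.get_state()['opening'])
E
```

```text
[0.54557542 0.10481171 0.06958091] 0.03856076797044855
```

View pics/g1.png

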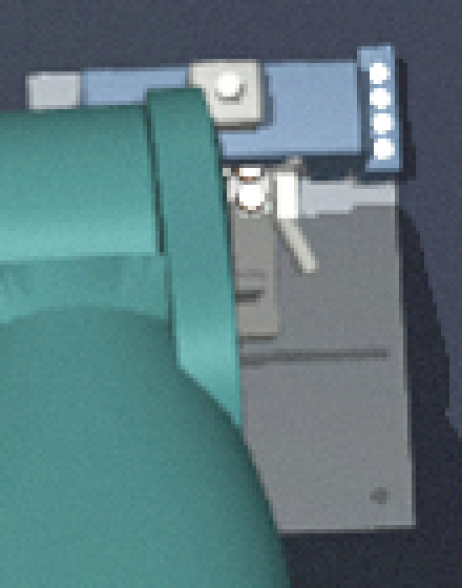

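The gate now reads as open: the knob stopped at its limit with −31 N and the blade has left the lane. Next is the full rack's fin.

Emit:
carry_out(
  deltas=[
    {"gripper": 0.45,"dp": [0,0,0.04],"twist": 0},
    {"gripper": 0.45,"dp": [0,0,0.077],"twist": 0},
    {"gripper": 0.45,"dp": [0.012,-0.031,0.077],"twist": 0},
    {"gripper": 0.45,"dp": [0.025,-0.062,0.077],"twist": 0},
    {"gripper": 0.45,"dp": [0.0365,-0.0925,0.077],"twist": 0},
  ],
)

```text
time_s: 3.9
position: [0.5825, 0.0114, 0.1471]
eef_rot: [0.001, 0.7, 0.714, 0.001]
contact_force: [0.1, 0.9, 0.1]
opening: 0.0385
grasp_force: 0.0
```

Emit:
carry_out(
  deltas=[
    {"gripper": 0.45,"dp": [0,0,0],"twist": 0},
    {"gripper": 0.45,"dp": [0,0,0],"twist": 0},
    {"gripper": 0.45,"dp": [0,0,-0.02],"twist": 0},
    {"gripper": 0.45,"dp": [0,0,-0.042],"twist": 0},
    {"gripper": 0.45,"dp": [0,0,-0.062],"twist": 0},
  ],
)

```text
time_s: 4.32
position: [0.5813, 0.0132, 0.0832]
eef_rot: [0.0, 0.7, 0.714, 0.0]
contact_force: [0.3, -0.5, 0.1]
opening: 0.0386
grasp_force: 0.0
```

Emit:
carry_out(
  deltas=[
    {"gripper": 0.45,"dp": [0,0,0],"twist": 0},
    {"gripper": 0.05,"dp": [0,0,0],"twist": 0},
    {"gripper": 0.05,"dp": [0,0,0],"twist": 0},
    {"gripper": 0.05,"dp": [0,0,0],"twist": 0},
    {"gripper": 0.05,"dp": [0,0,0],"twist": 0},
  ],
  force=50,
)

```text
time_s: 4.73
position: [0.5825, 0.0125, 0.085]
eef_rot: [0.001, 0.7, 0.714, 0.001]
contact_force: [0.1, 1.8, 8.0]
opening: 0.0086
grasp_force: 53.1
```

Emit:
carry_out(
  deltas=[
    {"gripper": 0.05,"dp": [-0.01,0,0.001],"twist": 0},
    {"gripper": 0.05,"dp": [-0.022,0,0.001],"twist": 0},
    {"gripper": 0.05,"dp": [-0.036,-0.001,0.001],"twist": 0},
    {"gripper": 0.05,"dp": [-0.05,-0.001,0.001],"twist": 0},
    {"gripper": 0.05,"dp": [-0.064,-0.001,0.001],"twist": 0},
  ],
)

```text
time_s: 5.15
position: [0.5174, 0.0111, 0.0851]
eef_rot: [0.001, 0.7, 0.714, 0.0]
contact_force: [2.1, -0.5, -1.1]
opening: 0.0081
grasp_force: 51.5
```

Emit:
carry_out(
  deltas=[
    {"gripper": 0.05,"dp": [-0.012,0,0],"twist": 0},
    {"gripper": 0.05,"dp": [-0.02,0,0],"twist": 0},
    {"gripper": 0.05,"dp": [-0.024,0,0],"twist": 0},
    {"gripper": 0.05,"dp": [-0.024,0,0.006],"twist": 0},
    {"gripper": 0.05,"dp": [-0.024,0,0.02],"twist": 0},
  ],
)

```text
time_s: 5.57
position: [0.4928, 0.0113, 0.104]
eef_rot: [-0.001, 0.7, 0.714, -0.001]
contact_force: [0.4, 0.0, -3.8]
opening: 0.0086
grasp_force: 51.3
```

Emit:
carry_out(
  deltas=[
    {"gripper": 0.05,"dp": [0,0,0.015],"twist": 0},
    {"gripper": 0.05,"dp": [0,0,0.03],"twist": 0},
    {"gripper": 0.05,"dp": [-0.002,-0.008,0.04],"twist": 0},
    {"gripper": 0.05,"dp": [-0.004,-0.024,0.045],"twist": 0},
    {"gripper": 0.05,"dp": [-0.006,-0.045,0.045],"twist": -0.1},
  ],
)

```text
time_s: 5.98
position: [0.4881, -0.0342, 0.1508]
eef_rot: [0.001, 0.703, 0.711, 0.0]
contact_force: [-0.2, -0.3, -2.4]
opening: 0.0085
grasp_force: 51.3
```

Emit:
carry_out(
  deltas=[
    {"gripper": 0.05,"dp": [-0.004,-0.027,0],"twist": -0.1},
    {"gripper": 0.05,"dp": [-0.008,-0.054,0],"twist": -0.2},
    {"gripper": 0.05,"dp": [-0.012,-0.081,0],"twist": -0.3},
    {"gripper": 0.05,"dp": [-0.016,-0.108,0],"twist": -0.4},
    {"gripper": 0.05,"dp": [-0.02,-0.135,0],"twist": -0.5},
  ],
)

```text
time_s: 6.4
position: [0.4671, -0.1707, 0.1496]
eef_rot: [-0.0, 0.723, 0.691, -0.0]
contact_force: [2.0, 0.2, -3.6]
opening: 0.0086
grasp_force: 51.3
```

Emit:
carry_out(
  deltas=[
    {"gripper": 0.05,"dp": [-0.004,-0.027,0],"twist": -0.1},
    {"gripper": 0.05,"dp": [-0.008,-0.053,0],"twist": -0.1},
    {"gripper": 0.05,"dp": [-0.012,-0.076,0],"twist": -0.1},
    {"gripper": 0.05,"dp": [-0.015,-0.094,0],"twist": -0.1},
    {"gripper": 0.05,"dp": [-0.016,-0.104,0],"twist": -0.1},
  ],
)

```text
time_s: 6.82
position: [0.4509, -0.2753, 0.1495]
eef_rot: [-0.0, 0.727, 0.687, -0.0]
contact_force: [0.5, 0.4, -3.0]
opening: 0.0087
grasp_force: 51.3
```

Emit:
carry_out(
  deltas=[
    {"gripper": 0.05,"dp": [0,0,-0.01],"twist": 0},
    {"gripper": 0.05,"dp": [0,0,-0.023],"twist": 0},
    {"gripper": 0.05,"dp": [0,0,-0.036],"twist": 0},
    {"gripper": 0.05,"dp": [0,0,-0.046],"twist": 0},
    {"gripper": 0.05,"dp": [0,0,-0.054],"twist": 0},
  ],
)

```text
time_s: 7.23
position: [0.4513, -0.2726, 0.0947]
eef_rot: [-0.001, 0.726, 0.688, -0.0]
contact_force: [0.4, -0.1, -3.5]
opening: 0.0083
grasp_force: 51.3
```

Emit:
carry_out(
  deltas=[
    {"gripper": 0.05,"dp": [0,0,-0.004],"twist": 0},
    {"gripper": 0.05,"dp": [0,0,-0.008],"twist": 0},
    {"gripper": 0.05,"dp": [0,0,-0.012],"twist": 0},
    {"gripper": 0.05,"dp": [0,0,-0.0145],"twist": 0},
    {"gripper": 0.05,"dp": [0,0,-0.016],"twist": 0},
  ],
)

```text
time_s: 7.65
position: [0.4516, -0.2729, 0.08]
eef_rot: [0.0, 0.726, 0.688, -0.0]
contact_force: [-10.6, 7.2, 33.6]
opening: 0.0084
grasp_force: 56.2
```

Emit:
carry_out(
  deltas=[
    {"gripper": 0.05,"dp": [0,0,0],"twist": 0},
    {"gripper": 0.05,"dp": [0,0,0],"twist": 0},
    {"gripper": 0.05,"dp": [0,0,0],"twist": 0},
    {"gripper": 0.05,"dp": [0,0,0],"twist": 0},
    {"gripper": 0.05,"dp": [0,0,0],"twist": 0},
  ],
)

```text
time_s: 8.07
position: [0.4515, -0.2729, 0.0801]
eef_rot: [0.0, 0.726, 0.688, -0.0]
contact_force: [-5.2, 1.0, 5.3]
opening: 0.0084
grasp_force: 52.5
```

Emit:
carry_out(
  deltas=[
    {"gripper": 0.45,"dp": [0,0,0],"twist": 0},
    {"gripper": 0.45,"dp": [0,0,0],"twist": 0},
    {"gripper": 0.45,"dp": [0,0,0],"twist": 0},
    {"gripper": 0.45,"dp": [0,0,0],"twist": 0},
    {"gripper": 0.45,"dp": [0,0,0],"twist": 0},
  ],
)

```text
time_s: 8.48
position: [0.4517, -0.2729, 0.0796]
eef_rot: [0.0, 0.726, 0.688, 0.0]
contact_force: [-0.2, 0.0, 0.2]
opening: 0.0384
grasp_force: 0.0
```

Emit:
carry_out(
  deltas=[
    {"gripper": 0.45,"dp": [0,0,0.015],"twist": 0},
    {"gripper": 0.45,"dp": [0,0,0.04],"twist": 0},
    {"gripper": 0.45,"dp": [0,0,0.07],"twist": 0},
    {"gripper": 0.45,"dp": [0,0,0.1],"twist": 0},
    {"gripper": 0.45,"dp": [0,0,0.12],"twist": 0},
  ],
)

```text
time_s: 8.9
position: [0.4519, -0.2731, 0.2021]
eef_rot: [0.001, 0.726, 0.688, 0.0]
contact_force: [0.4, -0.8, -0.8]
opening: 0.0384
grasp_force: 0.0
```

Emit:
carry_out(
  deltas=[
    {"gripper": 0.45,"dp": [0,0.03,0],"twist": 0},
    {"gripper": 0.45,"dp": [0,0.06,0],"twist": 0},
    {"gripper": 0.45,"dp": [0,0.09,0],"twist": 0},
    {"gripper": 0.45,"dp": [0,0.12,0],"twist": 0},
    {"gripper": 0.45,"dp": [0,0.15,0],"twist": 0},
  ],
)

```text
time_s: 9.32
position: [0.4513, -0.1216, 0.1995]
eef_rot: [0.0, 0.726, 0.688, 0.0]
contact_force: [0.6, 0.6, 0.4]
opening: 0.038
grasp_force: 0.0
```

Emit:
carry_out(
  deltas=[
    {"gripper": 0.45,"dp": [0,0.038,0],"twist": 0},
    {"gripper": 0.45,"dp": [0,0.076,0],"twist": 0},
    {"gripper": 0.45,"dp": [0,0.114,0],"twist": 0},
    {"gripper": 0.45,"dp": [0,0.152,0],"twist": 0},
    {"gripper": 0.45,"dp": [0,0.19,0],"twist": 0},
  ],
)

```text
time_s: 9.73
position: [0.4512, 0.069, 0.1997]
eef_rot: [0.0, 0.726, 0.688, 0.0]
contact_force: [0.9, -0.6, 0.8]
opening: 0.0388
grasp_force: 0.0
```

```bash
python3 - <<'E'
from h import *
c=cam('top'); cv2.imwrite('pics/g2.png',cv2.resize(c['image'][120:320,150:480],None,fx=2.4,fy=2.4,interpolation=3)[...,::-1])
W=world(c)
m=np.zeros(W.shape[:2],bool); m[165:285,385:475]=1; m&=(W[...,2]>.03)&(W[...,2]<.043)
print(m.sum(),W[m].mean(0))
s=ctrl.get_state();print(s['position'],s['eef_rot'])
E
```

```text
1141 [ 0.49544783 -0.27344456  0.03650674]
[0.4506644  0.07418953 0.19964611] [-7.18814981e-04  7.24758245e-01  6.89002386e-01  8.25084692e-04]
```

View pics/g2.png

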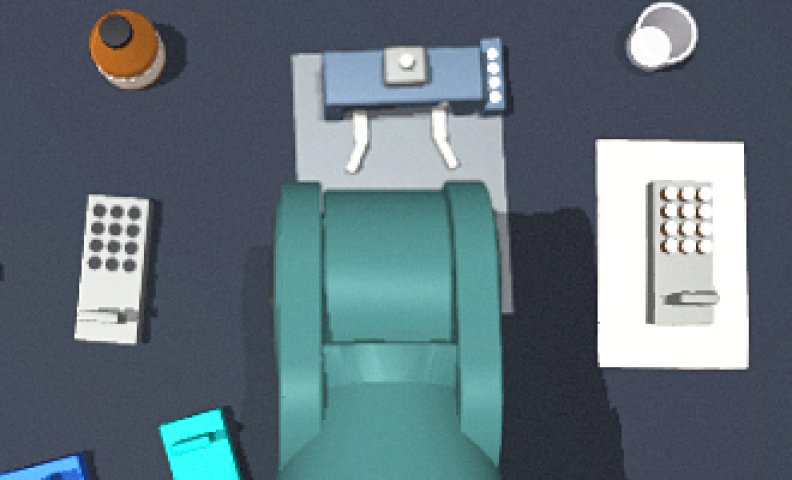

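The full rack stands centred on the mat in picture g2, at (680,252). Next is the empty rack's fin, at (105,315).

Emit:
carry_out(
  deltas=[
    {"gripper": 0.45,"dp": [0,0.036,0],"twist": -0.1},
    {"gripper": 0.45,"dp": [0,0.072,0],"twist": -0.2},
    {"gripper": 0.45,"dp": [0,0.108,0],"twist": -0.3},
    {"gripper": 0.45,"dp": [0,0.144,0],"twist": -0.5},
    {"gripper": 0.45,"dp": [0,0.175,0],"twist": -0.57},
  ],
)

```text
time_s: 10.2
position: [0.4512, 0.2444, 0.1995]
eef_rot: [-0.0, 0.746, 0.666, 0.0]
contact_force: [0.5, -0.2, -0.4]
opening: 0.0385
grasp_force: 0.0
```

Emit:
carry_out(
  deltas=[
    {"gripper": 0.45,"dp": [0,0.03,0],"twist": 0},
    {"gripper": 0.45,"dp": [0,0.055,0],"twist": 0},
    {"gripper": 0.45,"dp": [0,0.07,0],"twist": 0},
    {"gripper": 0.45,"dp": [0,0.07,0],"twist": 0},
    {"gripper": 0.45,"dp": [0,0.07,-0.02],"twist": 0},
  ],
)

```text
time_s: 10.62
position: [0.4528, 0.3134, 0.1817]
eef_rot: [0.001, 0.746, 0.666, 0.002]
contact_force: [1.0, -0.6, 0.9]
opening: 0.0386
grasp_force: 0.0
```

```bash
python3 - <<'E'
from h import *
s=ctrl.get_state();q=s['eef_rot'];print(s['position'],np.degrees(2*np.arctan2(q[2],q[1]))-90)
E
```

```text
[0.45277263 0.31336818 0.1816808 ] -6.419549951794053
```

Emit:
carry_out(
  deltas=[
    {"gripper": 0.45,"dp": [0,0.001,-0.03],"twist": 0},
    {"gripper": 0.45,"dp": [0,0.001,-0.06],"twist": 0},
    {"gripper": 0.45,"dp": [0,0.001,-0.085],"twist": 0},
    {"gripper": 0.45,"dp": [0,0.001,-0.103],"twist": 0},
    {"gripper": 0.45,"dp": [0,0.001,-0.103],"twist": 0},
  ],
)

```text
time_s: 11.03
position: [0.4499, 0.3116, 0.0734]
eef_rot: [-0.001, 0.746, 0.666, -0.002]
contact_force: [-0.1, -0.4, -0.2]
opening: 0.039
grasp_force: 0.0
```

Emit:
carry_out(
  deltas=[
    {"gripper": 0.05,"dp": [0,0,0],"twist": 0},
    {"gripper": 0.05,"dp": [0,0,0],"twist": 0},
    {"gripper": 0.05,"dp": [0,0,0],"twist": 0},
    {"gripper": 0.05,"dp": [0,0,0],"twist": 0},
    {"gripper": 0.05,"dp": [0,0,0],"twist": 0},
  ],
)

```text
time_s: 11.45
position: [0.4525, 0.3134, 0.0781]
eef_rot: [0.001, 0.746, 0.666, 0.001]
contact_force: [0.4, -1.8, 7.7]
opening: 0.0085
grasp_force: 51.2
```

Emit:
carry_out(
  deltas=[
    {"gripper": 0.05,"dp": [0,0,0.01],"twist": 0},
    {"gripper": 0.05,"dp": [0,0,0.025],"twist": 0},
    {"gripper": 0.05,"dp": [0,0,0.045],"twist": 0},
    {"gripper": 0.05,"dp": [0,0,0.065],"twist": 0},
    {"gripper": 0.05,"dp": [0,0,0.08],"twist": 0},
  ],
)

```text
time_s: 11.87
position: [0.4519, 0.3133, 0.1588]
eef_rot: [0.0, 0.746, 0.666, 0.001]
contact_force: [0.5, 0.5, -2.9]
opening: 0.0088
grasp_force: 49.9
```

```bash
python3 - <<'E'
from h import *
c=cam('top'); W=world(c)
s=ctrl.get_state();q=s['eef_rot'];p=s['position'];print(p,np.degrees(2*np.arctan2(q[2],q[1]))-90,s['opening'])
m=(abs(W[...,2]-(p[2]-.077+.034))<.008)&(abs(W[...,1]-.312)<.06)&(W[...,0]>.40)&(W[...,0]<.62)
P=W[m]*1000; print(m.sum(),cv2.minAreaRect(P[:,:2].astype(np.float32)))
cv2.imwrite('pics/g3.png',cv2.resize(c['image'][120:320,150:480],None,fx=2.4,fy=2.4,interpolation=3)[...,::-1])
E
```

```text
[0.4527666  0.31378523 0.16107855] -6.503991257002042 0.008104083311525697
1034 ((502.0316162109375, 311.39959716796875), (65.06890869140625, 149.47634887695312), 83.66741180419922)
```

View pics/g3.png

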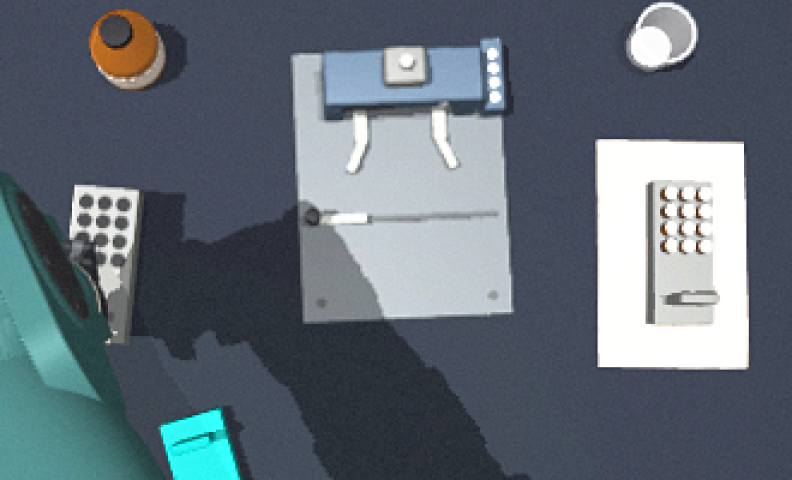

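The rack is lifted flat in picture g3, and the gate is open with its knob at (312,217). The rails at (358,140) and (445,138) are unobstructed, so I'll measure the lane axis now.

```bash
python3 - <<'E'
from h import *
c=cam('top'); W=world(c); v=cv2.cvtColor(c['image'],cv2.COLOR_RGB2HSV)
m=np.zeros(v.shape[:2],bool); m[158:195,290:345]=1; m&=(v[...,2]>215)&(v[...,1]<40)
n,l,st,ce=cv2.connectedComponentsWithStats(m.astype(np.uint8))
R=[]
for i in range(1,n):
    if st[i,4]<30: continue
    p=np.argwhere(l==i)[:,::-1]; P=plane(c,p,.028)*1000; print(st[i],P.mean(0),P.min(0),P.max(0)); R.append(P)
for x in range(592,656,5):
    print(x,[ (round(P[abs(P[:,0]-x)<3,1].min(),1),round(P[abs(P[:,0]-x)<3,1].max(),1)) for P in R if (abs(P[:,0]-x)<3).any()])
# full rack on mat
m=np.zeros(v.shape[:2],bool); m[180:275,400:470]=1; m&=(abs(W[...,2]-.037)<.008); P=W[m]*1000; print(cv2.minAreaRect(P[:,:2].astype(np.float32)))
E
```

```text
[330 166  10  24 110] [628.90354344 -32.49476209  28.        ] [597.11236604 -43.98895557  28.        ] [655.63803599 -22.95716071  28.        ]
[294 168   9  24 110] [626.14294269  55.27744998  28.        ] [595.06029883  46.74049365  28.        ] [652.84163784  68.32673667  28.        ]
592 []
597 [(np.float64(-43.8), np.float64(-38.7)), (np.float64(58.4), np.float64(65.9))]
602 [(np.float64(-44.0), np.float64(-36.4)), (np.float64(55.7), np.float64(68.3))]
607 [(np.float64(-44.0), np.float64(-34.1)), (np.float64(55.6), np.float64(65.7))]
612 [(np.float64(-41.8), np.float64(-31.8)), (np.float64(52.9), np.float64(63.0))]
617 [(np.float64(-39.5), np.float64(-29.5)), (np.float64(50.3), np.float64(60.4))]
622 [(np.float64(-37.1), np.float64(-27.2)), (np.float64(47.6), np.float64(57.7))]
627 [(np.float64(-34.9), np.float64(-24.9)), (np.float64(47.4), np.float64(57.6))]
632 [(np.float64(-35.2), np.float64(-25.0)), (np.float64(47.3), np.float64(57.4))]
637 [(np.float64(-35.4), np.float64(-25.3)), (np.float64(47.1), np.float64(59.7))]
642 [(np.float64(-35.6), np.float64(-23.0)), (np.float64(46.9), np.float64(57.1))]
647 [(np.float64(-35.8), np.float64(-23.2)), (np.float64(46.8), np.float64(59.4))]
652 [(np.float64(-35.9), np.float64(-23.4)), (np.float64(46.7), np.float64(56.7))]
((500.2033386230469, -275.7788391113281), (66.65843200683594, 149.80239868164062), 87.66337585449219)
```

Emit:
carry_out(
  deltas=[
    {"gripper": 0.05,"dp": [0,0,0.015],"twist": 0},
    {"gripper": 0.05,"dp": [0,-0.005,0.03],"twist": 0},
    {"gripper": 0.05,"dp": [0.001,-0.015,0.032],"twist": 0.1},
    {"gripper": 0.05,"dp": [0.002,-0.035,0.032],"twist": 0.2},
    {"gripper": 0.05,"dp": [0.003,-0.06,0.032],"twist": 0.3},
  ],
)

```text
time_s: 12.38
position: [0.4544, 0.2532, 0.1878]
eef_rot: [-0.0, 0.735, 0.678, -0.0]
contact_force: [0.9, -0.2, -2.0]
opening: 0.0085
grasp_force: 49.9
```

Emit:
carry_out(
  deltas=[
    {"gripper": 0.05,"dp": [0.002,-0.032,0],"twist": 0.1},
    {"gripper": 0.05,"dp": [0.004,-0.064,0],"twist": 0.2},
    {"gripper": 0.05,"dp": [0.005,-0.096,0],"twist": 0.3},
    {"gripper": 0.05,"dp": [0.006,-0.128,0],"twist": 0.5},
    {"gripper": 0.05,"dp": [0.007,-0.16,0],"twist": 0.7},
  ],
)

```text
time_s: 12.8
position: [0.461, 0.0917, 0.1878]
eef_rot: [-0.0, 0.71, 0.704, -0.0]
contact_force: [1.2, -0.1, -2.0]
opening: 0.0083
grasp_force: 49.9
```

Emit:
carry_out(
  deltas=[
    {"gripper": 0.05,"dp": [0.001,-0.028,0],"twist": 0.1},
    {"gripper": 0.05,"dp": [0.002,-0.052,0],"twist": 0.2},
    {"gripper": 0.05,"dp": [0.003,-0.072,0],"twist": 0.27},
    {"gripper": 0.05,"dp": [0.004,-0.084,0],"twist": 0.27},
    {"gripper": 0.05,"dp": [0.005,-0.0885,0],"twist": 0.27},
  ],
)

```text
time_s: 13.22
position: [0.4663, 0.0031, 0.1878]
eef_rot: [-0.0, 0.701, 0.713, -0.0]
contact_force: [0.2, 0.1, -1.6]
opening: 0.0086
grasp_force: 49.9
```

Emit:
carry_out(
  deltas=[
    {"gripper": 0.05,"dp": [0,0,-0.01],"twist": 0},
    {"gripper": 0.05,"dp": [0,0,-0.028],"twist": 0},
    {"gripper": 0.05,"dp": [0,0,-0.046],"twist": 0},
    {"gripper": 0.05,"dp": [0,0,-0.062],"twist": 0},
    {"gripper": 0.05,"dp": [0,0,-0.07],"twist": 0},
  ],
)

```text
time_s: 13.63
position: [0.4655, 0.0054, 0.1165]
eef_rot: [-0.001, 0.7, 0.714, -0.001]
contact_force: [-0.5, -0.4, -2.1]
opening: 0.0086
grasp_force: 49.9
```

Emit:
carry_out(
  deltas=[
    {"gripper": 0.05,"dp": [0,0,0],"twist": 0},
    {"gripper": 0.05,"dp": [0,0,0],"twist": 0},
    {"gripper": 0.05,"dp": [0,0,0],"twist": 0},
    {"gripper": 0.05,"dp": [0,0,0],"twist": 0},
    {"gripper": 0.05,"dp": [0,0,0],"twist": 0},
  ],
)

```text
time_s: 14.05
position: [0.467, 0.0047, 0.1191]
eef_rot: [0.0, 0.7, 0.714, 0.0]
contact_force: [0.4, 0.1, -1.3]
opening: 0.0081
grasp_force: 49.9
```

```bash
python3 - <<'E'
from h import *
c=cam('top'); W=world(c)
s=ctrl.get_state();q=s['eef_rot'];p=s['position'];print(p,np.degrees(2*np.arctan2(q[2],q[1]))-90,s['opening'],s['contact_force'])
m=(abs(W[...,2]-(p[2]-.078+.034))<.008)&(abs(W[...,1]-.01)<.06)&(W[...,0]>.40)&(W[...,0]<.62)
P=W[m]*1000; print(m.sum(),P[:,2].mean(),cv2.minAreaRect(P[:,:2].astype(np.float32)))
cv2.imwrite('pics/g4.png',cv2.resize(c['image'][120:320,200:480],None,fx=2.8,fy=2.8,interpolation=3)[...,::-1])
E
```

```text
[0.46691541 0.00463199 0.11901282] 1.1083649822564325 0.008654314939874924 [ 0.04846173  0.34839519 -2.58402196]
145 73.81634883319184 ((551.083740234375, 31.601329803466797), (21.612382888793945, 79.95777893066406), 88.26759338378906)
```

View pics/g4.png

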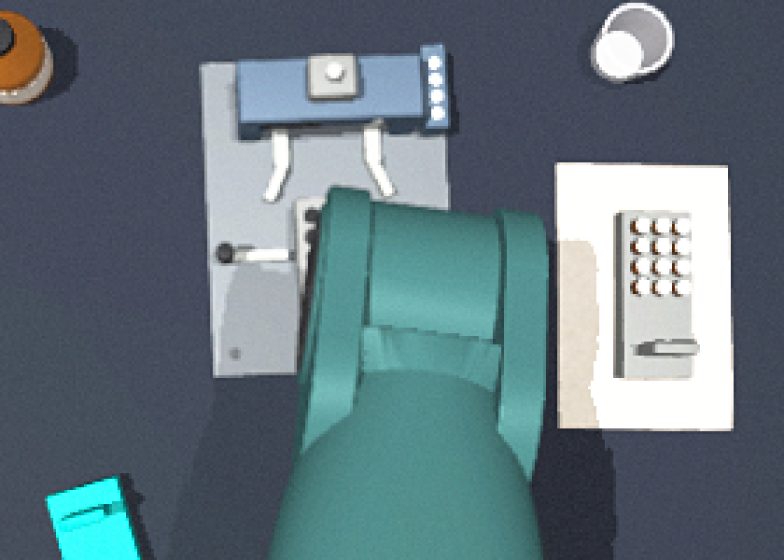

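Left rack edge sits about 32 mm from the lane axis at x≈0.55, so the alignment is good. Lower and slide in.

Emit:
carry_out(
  deltas=[
    {"gripper": 0.05,"dp": [0,0,-0.01],"twist": 0},
    {"gripper": 0.05,"dp": [0,0,-0.02],"twist": 0},
    {"gripper": 0.05,"dp": [0,0,-0.027],"twist": 0},
    {"gripper": 0.05,"dp": [0,0,-0.031],"twist": 0},
    {"gripper": 0.05,"dp": [0,0,-0.032],"twist": 0},
  ],
)

```text
time_s: 14.52
position: [0.4663, 0.0047, 0.0861]
eef_rot: [-0.0, 0.7, 0.714, -0.0]
contact_force: [-1.3, -0.2, -0.1]
opening: 0.0086
grasp_force: 50.2
```

Emit:
carry_out(
  deltas=[
    {"gripper": 0.05,"dp": [0.004,0,0],"twist": 0},
    {"gripper": 0.05,"dp": [0.01,0,0],"twist": 0},
    {"gripper": 0.05,"dp": [0.017,0,0],"twist": 0},
    {"gripper": 0.05,"dp": [0.024,0,0],"twist": 0},
    {"gripper": 0.05,"dp": [0.03,0.0005,0],"twist": 0},
  ],
)

```text
time_s: 14.93
position: [0.4979, 0.0051, 0.0867]
eef_rot: [0.0, 0.7, 0.714, 0.0]
contact_force: [0.1, 0.4, -1.8]
opening: 0.0084
grasp_force: 50.0
```

Emit:
carry_out(
  deltas=[
    {"gripper": 0.05,"dp": [0.005,0,0],"twist": 0},
    {"gripper": 0.05,"dp": [0.01,0,0],"twist": 0},
    {"gripper": 0.05,"dp": [0.015,0,0],"twist": 0},
    {"gripper": 0.05,"dp": [0.02,0,0],"twist": 0},
    {"gripper": 0.05,"dp": [0.025,0.0005,0],"twist": 0},
  ],
)

```text
time_s: 15.35
position: [0.522, 0.0057, 0.0865]
eef_rot: [-0.0, 0.7, 0.714, -0.0]
contact_force: [-1.3, 0.0, -2.5]
opening: 0.0087
grasp_force: 50.0
```

Emit:
carry_out(
  deltas=[
    {"gripper": 0.05,"dp": [0.006,0,0],"twist": 0},
    {"gripper": 0.05,"dp": [0.013,0,0],"twist": 0},
    {"gripper": 0.05,"dp": [0.02,0,0],"twist": 0},
    {"gripper": 0.05,"dp": [0.027,0,0],"twist": 0},
    {"gripper": 0.05,"dp": [0.034,0.0007,0],"twist": 0},
  ],
)

```text
time_s: 15.77
position: [0.5564, 0.0063, 0.0865]
eef_rot: [0.0, 0.7, 0.714, -0.0]
contact_force: [-1.2, -0.4, -0.0]
opening: 0.0084
grasp_force: 50.0
```

Emit:
carry_out(
  deltas=[
    {"gripper": 0.05,"dp": [0.005,0,0],"twist": 0},
    {"gripper": 0.05,"dp": [0.01,0,0],"twist": 0},
    {"gripper": 0.05,"dp": [0.014,0,0],"twist": 0},
    {"gripper": 0.05,"dp": [0.018,0,0],"twist": 0},
    {"gripper": 0.05,"dp": [0.021,0.0005,-0.0005],"twist": 0},
  ],
)

```text
time_s: 16.18
position: [0.5769, 0.0068, 0.086]
eef_rot: [0.0, 0.7, 0.714, -0.0]
contact_force: [-12.1, -1.6, 15.0]
opening: 0.0088
grasp_force: 52.2
```

Emit:
carry_out(
  deltas=[
    {"gripper": 0.05,"dp": [0.0005,0,0.0005],"twist": 0},
    {"gripper": 0.05,"dp": [0.0015,0,0.0005],"twist": 0},
    {"gripper": 0.05,"dp": [0.0025,0,0.0005],"twist": 0},
    {"gripper": 0.05,"dp": [0.0035,0,0.0005],"twist": 0},
    {"gripper": 0.05,"dp": [0.0045,0,0.0005],"twist": 0},
  ],
)

```text
time_s: 16.6
position: [0.5811, 0.0069, 0.0865]
eef_rot: [-0.0, 0.7, 0.714, -0.0]
contact_force: [-0.3, 0.4, -1.9]
opening: 0.0085
grasp_force: 50.0
```

Emit:
carry_out(
  deltas=[
    {"gripper": 0.05,"dp": [0.0005,0,0],"twist": 0},
    {"gripper": 0.05,"dp": [0.001,0,0],"twist": 0},
    {"gripper": 0.05,"dp": [0.0015,0,0],"twist": 0},
    {"gripper": 0.05,"dp": [0.002,0,0],"twist": 0},
    {"gripper": 0.05,"dp": [0.002,0,0],"twist": 0},
  ],
)

```text
time_s: 17.02
position: [0.5832, 0.0069, 0.0865]
eef_rot: [0.0, 0.7, 0.714, 0.0]
contact_force: [-0.7, 0.0, -1.4]
opening: 0.0085
grasp_force: 50.0
```

Emit:
carry_out(
  deltas=[
    {"gripper": 0.05,"dp": [0.0005,0,0],"twist": 0},
    {"gripper": 0.05,"dp": [0.001,0,0],"twist": 0},
    {"gripper": 0.05,"dp": [0.0015,0,0],"twist": 0},
    {"gripper": 0.05,"dp": [0.002,0,0],"twist": 0},
    {"gripper": 0.05,"dp": [0.002,0,0],"twist": 0},
  ],
)

```text
time_s: 17.43
position: [0.584, 0.007, 0.0863]
eef_rot: [-0.001, 0.7, 0.714, -0.001]
contact_force: [-7.3, 0.4, 2.3]
opening: 0.0086
grasp_force: 50.5
```

Emit:
carry_out(
  deltas=[
    {"gripper": 0.05,"dp": [-0.001,0,-0.0005],"twist": 0},
    {"gripper": 0.45,"dp": [-0.001,0,-0.0005],"twist": 0},
    {"gripper": 0.45,"dp": [-0.001,0,-0.0005],"twist": 0},
    {"gripper": 0.45,"dp": [-0.001,0,-0.0005],"twist": 0},
    {"gripper": 0.45,"dp": [-0.001,0,-0.0005],"twist": 0},
  ],
)

```text
time_s: 17.85
position: [0.5843, 0.0068, 0.0861]
eef_rot: [0.0, 0.7, 0.714, 0.0]
contact_force: [-0.7, -0.3, 0.2]
opening: 0.0388
grasp_force: 0.0
```

Emit:
carry_out(
  deltas=[
    {"gripper": 0.45,"dp": [0,0,0.02],"twist": 0},
    {"gripper": 0.45,"dp": [0,0,0.045],"twist": 0},
    {"gripper": 0.45,"dp": [0,0,0.065],"twist": 0},
    {"gripper": 0.45,"dp": [-0.01,0.025,0.065],"twist": 0},
    {"gripper": 0.45,"dp": [-0.022,0.06,0.065],"twist": 0},
  ],
)

```text
time_s: 18.27
position: [0.5634, 0.0657, 0.1521]
eef_rot: [0.001, 0.701, 0.713, 0.001]
contact_force: [0.8, 0.6, -0.5]
opening: 0.0379
grasp_force: 0.0
```

Emit:
carry_out(
  deltas=[
    {"gripper": 0.45,"dp": [-0.016,0.03,0],"twist": 0},
    {"gripper": 0.45,"dp": [-0.016,0.037,0],"twist": 0},
    {"gripper": 0.45,"dp": [-0.016,0.037,0],"twist": 0},
    {"gripper": 0.45,"dp": [-0.016,0.037,-0.005],"twist": 0},
    {"gripper": 0.45,"dp": [-0.016,0.037,-0.02],"twist": 0},
  ],
)

```text
time_s: 18.68
position: [0.5477, 0.1031, 0.132]
eef_rot: [0.001, 0.7, 0.714, 0.001]
contact_force: [0.9, -0.1, 0.6]
opening: 0.0383
grasp_force: 0.0
```

Emit:
carry_out(
  deltas=[
    {"gripper": 0.45,"dp": [0,0,-0.02],"twist": 0},
    {"gripper": 0.45,"dp": [0,0,-0.04],"twist": 0},
    {"gripper": 0.45,"dp": [0,0,-0.06],"twist": 0},
    {"gripper": 0.45,"dp": [0,0,-0.06],"twist": 0},
    {"gripper": 0.45,"dp": [0,0,-0.06],"twist": 0},
  ],
)

```text
time_s: 19.1
position: [0.5459, 0.1029, 0.0704]
eef_rot: [-0.001, 0.701, 0.713, -0.001]
contact_force: [0.1, -0.2, 0.8]
opening: 0.0381
grasp_force: 0.0
```

Emit:
carry_out(
  deltas=[
    {"gripper": 0.1,"dp": [0,0,0],"twist": 0},
    {"gripper": 0.1,"dp": [0,0,0],"twist": 0},
    {"gripper": 0.1,"dp": [0,0,0],"twist": 0},
    {"gripper": 0.1,"dp": [0,0,0],"twist": 0},
    {"gripper": 0.1,"dp": [0,0,0],"twist": 0},
  ],
  force=30,
)

```text
time_s: 19.52
position: [0.5466, 0.1036, 0.0722]
eef_rot: [0.001, 0.7, 0.714, 0.0]
contact_force: [-1.1, -2.8, 5.7]
opening: 0.0135
grasp_force: 29.3
```

Emit:
carry_out(
  deltas=[
    {"gripper": 0.1,"dp": [0,-0.01,0],"twist": 0},
    {"gripper": 0.1,"dp": [0,-0.022,0],"twist": 0},
    {"gripper": 0.1,"dp": [0,-0.034,0],"twist": 0},
    {"gripper": 0.1,"dp": [0.001,-0.044,0],"twist": 0},
    {"gripper": 0.1,"dp": [0.001,-0.05,0],"twist": 0},
  ],
)

```text
time_s: 19.93
position: [0.5474, 0.053, 0.0721]
eef_rot: [0.0, 0.7, 0.714, 0.001]
contact_force: [-2.9, 11.5, 7.7]
opening: 0.0134
grasp_force: 29.6
```

Emit:
carry_out(
  deltas=[
    {"gripper": 0.1,"dp": [0,-0.0005,0],"twist": 0},
    {"gripper": 0.1,"dp": [0,-0.001,0],"twist": 0},
    {"gripper": 0.1,"dp": [0,-0.0015,0],"twist": 0},
    {"gripper": 0.1,"dp": [0,-0.002,0],"twist": 0},
    {"gripper": 0.1,"dp": [0,-0.002,0],"twist": 0},
  ],
)

```text
time_s: 20.35
position: [0.5474, 0.053, 0.0721]
eef_rot: [-0.001, 0.7, 0.714, 0.002]
contact_force: [-3.1, 11.5, 8.7]
opening: 0.0134
grasp_force: 29.6
```

Against the shut stop. Release, rise and move clear, then check.

Emit:
carry_out(
  deltas=[
    {"gripper": 0.1,"dp": [0,0.0015,0],"twist": 0},
    {"gripper": 0.45,"dp": [0,0.0015,0],"twist": 0},
    {"gripper": 0.45,"dp": [0,0.0015,0],"twist": 0},
    {"gripper": 0.45,"dp": [0,0.0015,0],"twist": 0},
    {"gripper": 0.45,"dp": [0,0.0015,0],"twist": 0},
  ],
)

```text
time_s: 20.77
position: [0.5472, 0.0532, 0.0711]
eef_rot: [0.0, 0.7, 0.714, 0.0]
contact_force: [-0.6, -0.2, 0.3]
opening: 0.0387
grasp_force: 0.0
```

Emit:
carry_out(
  deltas=[
    {"gripper": 0.45,"dp": [0,0,0.03],"twist": 0},
    {"gripper": 0.45,"dp": [0,0,0.065],"twist": 0},
    {"gripper": 0.45,"dp": [0,0,0.1],"twist": 0},
    {"gripper": 0.45,"dp": [0,0,0.13],"twist": 0},
    {"gripper": 0.45,"dp": [0,0,0.15],"twist": 0},
  ],
)

```text
time_s: 21.18
position: [0.5476, 0.0532, 0.2241]
eef_rot: [0.001, 0.7, 0.714, 0.001]
contact_force: [-0.5, -0.8, -0.1]
opening: 0.0383
grasp_force: 0.0
```

Emit:
carry_out(
  deltas=[
    {"gripper": 0.45,"dp": [-0.02,0.03,0],"twist": 0},
    {"gripper": 0.45,"dp": [-0.04,0.06,0],"twist": 0},
    {"gripper": 0.45,"dp": [-0.06,0.09,0],"twist": 0},
    {"gripper": 0.45,"dp": [-0.08,0.12,0],"twist": 0},
    {"gripper": 0.45,"dp": [-0.1,0.15,0],"twist": 0},
  ],
)

```text
time_s: 21.6
position: [0.446, 0.2043, 0.2211]
eef_rot: [0.0, 0.7, 0.714, 0.0]
contact_force: [0.7, 0.8, 0.3]
opening: 0.0384
grasp_force: 0.0
```

Emit:
carry_out(
  deltas=[
    {"gripper": 0.45,"dp": [-0.02,0.03,0],"twist": 0},
    {"gripper": 0.45,"dp": [-0.03,0.06,0],"twist": 0},
    {"gripper": 0.45,"dp": [-0.04,0.08,0],"twist": 0},
    {"gripper": 0.45,"dp": [-0.04,0.08,0],"twist": 0},
    {"gripper": 0.45,"dp": [-0.04,0.08,0],"twist": 0},
  ],
)

```text
time_s: 22.02
position: [0.4066, 0.284, 0.221]
eef_rot: [0.0, 0.699, 0.715, -0.0]
contact_force: [0.1, -0.4, 0.5]
opening: 0.0386
grasp_force: 0.0
```

```bash
python3 - <<'E'
from h import *
c=cam('top'); W=world(c)
def reg(u0,u1,v0,v1,z0,z1):
    m=np.zeros(W.shape[:2],bool); m[v0:v1,u0:u1]=1; m&=(W[...,2]>z0)&(W[...,2]<z1); P=W[m]*1000
    print(m.sum(),P.mean(0),cv2.minAreaRect(P[:,:2].astype(np.float32)))
reg(306,338,186,203,.088,.112); reg(290,308,200,222,.06,.09)
cv2.imwrite('pics/g5.png',cv2.resize(c['image'][120:320,200:480],None,fx=2.8,fy=2.8,interpolation=3)[...,::-1])
E
```

```text
80 [583.4902697   12.51566618  97.65222487] ((583.645751953125, 12.649004936218262), (10.240107536315918, 40.24854278564453), 2.1421964168548584)
38 [546.95308934  54.11569152  76.51145191] ((546.7409057617188, 54.209564208984375), (14.932700157165527, 13.830018997192383), 44.28483963012695)
```

View pics/g5.png

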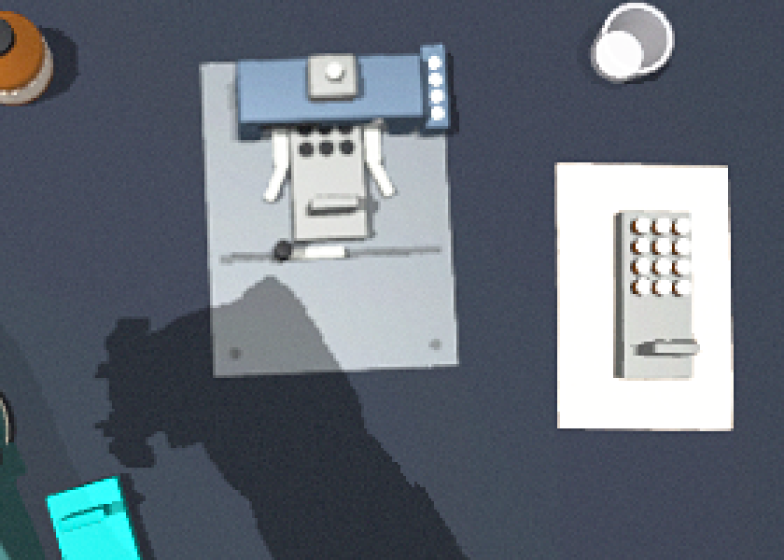

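The final picture shows the empty rack home, its fin at (583.6, 12.6) mm against the full rack's (582.5, 11.7) before. The gate is shut, with the knob back where it started, and the full rack is on the mat.

```bash
python3 -c "
from bench import ctrl
print(ctrl.close_job())"
```

```text
the job is handed in; nothing more can be done
None
```

I handed the job in at about 22 s of the 67 s limit: full rack on the mat, empty rack home under the bridge, gate shut. The last picture and the contact forces agree with that, but the hand-in returned no verdict.

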